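# Start the drum sander from its control box

## Robot

A 6-joint arm with a two-finger parallel gripper is mounted at the origin on the work surface. World frame = base frame: x ahead of the robot, y to its left, z up, the work surface at z = 0. Lengths are in mm, angles in rad, forces in N, time in s.
With the tool pointing down it reaches from about 275 to 750 mm from the base axis. Payload 10.2 kg.
Tool frame: the origin (TCP) lies on the front face of the gripper's body, between the roots of the fingers; the fingertips stand 73 mm ahead of it and the grasp point (between the pads) lies ctrl.grip_depth ahead of it (ctrl.grip_depth is the distance from the TCP to the grasp point, in mm); z points along the fingers, y is the direction in which the jaws open and shut (so a half turn about z gives the same grasp; the last joint's range is limited). The gripper opens to 85 mm and grips with 20 to 120 N. Pads are 22 mm wide; open, the fingers measure 114 mm over their backs; the gripper's body (76 mm by 85 mm) begins 54 mm behind the grasp point. The pads swing forward as they close: fully open they stand 13 mm farther back than shut.
Start: joints at [0.89, 0.313, 1.498, -0, 1.331, -0.223], TCP at [232.051, 470.94, 303.894] pointing down, gripper open.
Joint ranges: [-2.94, 2.94], [-0.97, 2.17], [0.19, 2.56], [-1.23, 4.37], [0.02, 3.11], [-2.88, 2.88]. Speed limits (rad/s): [2.39, 2.39, 3.01, 3.14, 3.14, 3.14].

## Interface

Orientations are given as a unit quaternion [w, x, y, z].
In Python, from rig import readout, capture, ctrl, nets gives the robot as it stands. The module is installed in compiled form; this text tells all that it offers.
- The arm moves only by the tool apply_moves, never from a script. Its argument "targets" is a list of rows, each a list of 4 numbers: the shift along the tool's x, y, z in cm, then the turn about the tool's z in degrees. A call has 1 to 8 rows; each row shifts and turns the commanded pose from where the row before left it, along the tool's axes as they then stand; what a row does not reach is not made up. A row lasts 1/10 s, in which the tool goes at most 50 mm and 8.59 degrees, less where a joint would pass 70% of its speed; a pose out of reach is approached as far as the arm can. A call with a gripper value outside its range is refused whole. "grip" is the finger opening in cm, from 0 to 8.54, set as the call begins (left out, the last holds). The fingers move at their own pace and stop on an object; "force" is the grip in N (left out, the last holds). Time passes only in rows, so rows that do not move let the fingers close. It gives the time, the measured TCP pose, the force and the opening at its end, in the units of the state.
- readout.sense(): the state, without advancing time (a new reading comes with each control period).
- capture(name): name is "scene" or "side" or "wrist"; returns a dict with "img" (400x640x3 uint8, red, green, blue), "fov_y" (degrees; the focal length in pixels is half the picture's height over the tangent of half this angle, whatever the lens; pixels are square), "cx", "cy" (the principal point, pixels), "D" ([k1, k2, p1, p2, k3] as OpenCV has them; the pictures are not rectified), "eye" and "rotation" of the camera in the world. Camera axes: x right, y down, z forward; pixel columns grow to the right and rows downward; lengths in mm; the calibration is good to about 2 mm. A picture is of the moment at which its call begins. There is no depth.
- ctrl.finish_job(): hands the job in, once; it reports no verdict.
Trained networks look in the newest picture that a camera, given by its name, has taken for a name from the list of things; names that differ only in an ending like _2 or _b are one class to them, and where a whole thing is asked for, a point or a joint stands for the part that bears it (a point fixed in the world has none). Each returns a list of dicts, best first, with "score" (0 to 1); they miss things now and then, are a little off and sometimes report something else, mostly with a low value. They report only what shows in the picture. A call takes as long as a camera call.
- nets.boxes_of(camera, target): "location" ([column, row] as shares, 0 to 1, of the picture: columns of its width, rows of its height, amid what is visible of it).
The state is a dict: "time_s": time; "joints": joint angles; "dq": joint speeds; "tau": joint torques, N m; "eef_pos": TCP position; "ee_rot": TCP orientation; "force": force on the tool from outside, world axes, zero at the start; "wrist_torque": the same for the moment, N m; "grip_width": opening from 0.0 (shut) to 1.0 (fully open).
Only numpy, scipy, OpenCV 4.12 (cv2) and the standard library are available. Lean on these libraries where they do the work, as an engineer would, in place of code of your own. Each camera call takes 0.05 s, during which the arm holds its last target.

## Task

Start the drum sander at its control box, using fingertips only: first press the blue rocker over at its dotted end to switch on the dust extractor, then press the white rocker over at its dotted end to switch on the power, and then press the green button fully down and finish while still holding it down. Both rockers must stay on, the red stop button must not be pressed, and the wooden toy parts and the sanding block are to be left lying where they are, neither lifted nor pushed.

Things in the scene. Friction and masses are not known exactly. Their poses are not given: they have to be found in the camera images.
- console: Grey metal control box fixed to the bench, 150 (x) x 330 (y) x 60 mm high, flat level top. Origin at the centre of its underside; its x axis points to its far side, y along its length. Four controls stand on top in a row along its y, 75 mm apart, at own x = -30 mm; which control is at which of the four places varies.
- blue (a joint): Blue rocker, the dust extractor switch: a shallow V of two flat wings, each 28 mm long (along the box's x) and 30 mm wide, pivot line along the box's y, 78 mm above the bench. Angle in rad: 0 off, 0.30 fully on; it stays where it is left (friction 0.06 N m, about 3 N at the dot).
- blue_end (a point): Orange dot on the blue rocker's far wing (+x of the box), 19 mm from the pivot, moving with it: the place to press, straight down about 6 mm. Off, this wing slopes up 0.30 rad (dot about 84 mm, tip 86 mm above the bench) and the near wing is level; on, this wing is level at 78 mm and the near wing stands up.
- white (a joint): White rocker, the power switch; shape, size, values and friction as for the blue one.
- white_end (a point): Orange dot on the white rocker's far wing, the place to press; heights and action as for the blue one.
- green (a joint): Green push button: travel down in m, 0 up, 0.006 fully down; springs back when let go. Its spring takes 1.5 N to start and 5 N to push fully down.
- green_top (a point): Centre of the top face of the round green button (32 mm diameter, in a black housing 48 mm across), moving with it; 82 mm above the bench when up, 76 mm when fully down; pressed straight down.
- green_base: Fixed housing of the green button together with the button; origin at the centre of its underside on the box's top.
- red (a joint): Red stop button in a yellow housing: travel down in m, 0 up. Must not be pressed.
- red_top (a point): Centre of the top face of the round red stop button (38 mm diameter), 82 mm above the bench.
- bear_mid (a point): Centre of a loose wooden bear-shaped ring (ring, round body disc and two small ears) lying on the bench on the near side of the box, 81 mm long, 50 mm wide, 15 mm thick.
- star_mid (a point): Centre, half-way up, of a loose dark wooden star, about 45 mm across, 16 mm thick, lying on the box's top behind the row of controls.
- wheel_mid (a point): Centre, half-way up, of a loose pale wooden toy wheel, 32 mm diameter, 14 mm thick, lying on the box's top behind the row of controls.
- sandblock_mid (a point): Centre, half-way up, of a loose cork sanding block on the bench beyond the box, 50 x 90 x 32 mm high.

How it is judged (in metres and radians):
On the way, in this order (a step that is already met when the one before it is completed fails the run):
1. the blue rocker is pressed on (dust extractor) (value of joint blue above 0.24 rad), for 0.1 s.
2. the white rocker is pressed on (power) (value of joint each of white, blue above 0.24 rad), for 0.1 s.
3. the green button is held down by the fingers (value of joint green above 0.0045 m and contact force between the fingers and green_base above 1 N), for 0.3 s.
At the end, for the whole second after the job is handed in: Both rockers are on (over 0.24 of 0.30 rad), the fingers hold the green button down (over 4.5 of its 6 mm, with more than 1 N), the red button is up (under 2 mm) and the wooden parts and sanding block are within 10 mm of where they began (all of step 2 and all of step 3 and value of joint red below 0.002 m and distance of each of bear_mid, star_mid, wheel_mid, sandblock_mid from where it was at the start of the episode below 0.01 m); the arm keeps its last pose, push and grip.
It fails at once if the white rocker is switched on while the blue one is off (value of joint white above 0.2 rad and value of joint blue below 0.2 rad).
It fails at once if the green button is pressed while the white rocker is off (value of joint green above 0.003 m and value of joint white below 0.2 rad).
It fails at once if the red stop button is pressed (value of joint red above 0.003 m).
It fails at once if a wooden part or the sanding block is lifted, carried or pushed away (more than 15 mm) (distance of any of bear_mid, star_mid, wheel_mid, sandblock_mid from where it was at the start of the episode above 0.015 m).
It also fails if it takes over 38 s, if anything falls off the work surface, if the arm or the gripper's body presses on something with over 40 N, if the wrist force passes 120 N, or if a joint passes its speed limit or range.

## Working session

There is one attempt and no reset: what is moved stays moved. The work goes in short steps, Python scripts to look and compute and a tool call to move; the robot and the scene stay as the last step left them, time stands still between calls to the robot, and variables do not carry over. Pictures are saved under pics/ and viewed, and the job is handed in when it is done.

Besides the shell and the picture viewer there is one more tool, called after "Emit:" as name(argument=value, ...), one argument or row to a line, values as JSON. apply_moves: Moves the arm, as the interface text tells. Its arguments: {"type":"object","properties":{"targets":{"type":"array"},"grip":{"type":"number"},"force":{"type":"number"}},"required":["targets"]}

```bash
mkdir -p pics; cat > h.py <<'E'
import numpy as np, cv2, json
from rig import readout, capture, ctrl, nets
def ray(c,px):
    H,W=c["img"].shape[:2]; f=H/2/np.tan(np.radians(c["fov_y"])/2)
    K=np.array([[f,0,c["cx"]],[0,f,c["cy"]],[0,0,1]])
    u=cv2.undistortPoints(np.array([[px]],float),K,np.array(c["D"],float))[0,0]
    return np.array(c["eye"],float), np.array(c["rotation"],float).reshape(3,3)@np.array([u[0],u[1],1])
def atz(c,px,z):
    e,d=ray(c,px); return e+d*(z-e[2])/d[2]
def proj(c,P):
    H,W=c["img"].shape[:2]; f=H/2/np.tan(np.radians(c["fov_y"])/2)
    K=np.array([[f,0,c["cx"]],[0,f,c["cy"]],[0,0,1]])
    R=np.array(c["rotation"],float).reshape(3,3)
    p=(np.atleast_2d(P)-np.array(c["eye"]))@R
    return cv2.projectPoints(p,np.zeros(3),np.zeros(3),K,np.array(c["D"],float))[0][:,0]
def save(c,n): cv2.imwrite("pics/"+n,c["img"][:,:,::-1])
E
python3 - <<'E'
from h import *
s=readout.sense(); print({k:np.round(v,3).tolist() for k,v in s.items()}, ctrl.grip_depth)
Z={"blue_end":84,"white_end":84,"green_top":82,"red_top":82,"bear_mid":8,"star_mid":68,"wheel_mid":67,"sandblock_mid":16}
for n in ["scene","side","wrist"]:
    c=capture(n); save(c,n+"0.png"); print(n,np.round(c["eye"],0),c["fov_y"],np.round(c["rotation"],2).tolist())
    for k,z in Z.items():
        for r in nets.boxes_of(n,k)[:2]:
            p=np.array(r["location"])*[640,400]
            print(k,round(r["score"],2),p.round(1),atz(c,p,z).round(1))
E
```

```text
{'time_s': 0.0, 'joints': [0.89, 0.313, 1.498, 0.0, 1.331, -0.223], 'dq': [-0.0, 0.001, 0.001, -0.002, -0.0, 0.0], 'tau': [0.0, -41.228, -25.974, -0.0, 0.004, 0.0], 'eef_pos': [231.935, 470.816, 303.328], 'ee_rot': [-0.0, 0.227, 0.974, -0.001], 'force': [0.674, 1.453, 0.941], 'wrist_torque': [0.026, -0.028, 0.017], 'grip_width': 0.998} 53.900000000000006
scene [ 890. -363.  612.] 52.110837364878684 [-0.36, 0.87, 0.31, -0.13]Traceback (most recent call last):
  File "<stdin>", line 9, in <module>
  File "h.py", line 9, in atz
    e,d=ray(c,px); return e+d*(z-e[2])/d[2]
        ~~~^^^^^^
  File "h.py", line 7, in ray
    return np.array(c["eye"],float), np.array(c["rotation"],float).reshape(3,3)@np.array([u[0],u[1],1])
                                     ~~~~~~~~~~~~~~~~~~~~~~~~~~~~~~~~~~~~~^^^^^
ValueError: cannot reshape array of size 4 into shape (3,3)
```

```bash
sed -i 's/np.array(c\["rotation"\],float).reshape(3,3)/rot(c["rotation"])/' h.py; cat >> h.py <<'E'
from scipy.spatial.transform import Rotation as Ro
def rot(q): q=np.array(q,float); return Ro.from_quat(q[[1,2,3,0]]).as_matrix()
E
python3 - <<'E'
from h import *
Z={"blue_end":84,"white_end":84,"green_top":82,"red_top":82,"bear_mid":8,"star_mid":68,"wheel_mid":67,"sandblock_mid":16}
for n in ["scene","side","wrist"]:
    c=capture(n); save(c,n+"0.png"); print(n,np.round(c["eye"],0),c["fov_y"],rot(c["rotation"])[:,2])
    for k,z in Z.items():
        for r in nets.boxes_of(n,k)[:2]:
            p=np.array(r["location"])*[640,400]
            print(k,round(r["score"],2),p.round(1),atz(c,p,z).round(1))
E
```

```text
scene [ 890. -363.  612.] 52.110837364878684 [-0.44182243  0.55043864 -0.70838566]
blue_end 0.57 [275.2 209.7] [499.6 -17.9  84. ]
white_end 0.65 [225.  267.7] [ 527.4 -161.8   84. ]
green_top 0.65 [251.8 237.4] [513.1 -89.4  82. ]
red_top 0.89 [191.1 306.7] [ 540.9 -241.3   82. ]
bear_mid 0.66 [188.8 264.2] [ 417.7 -170.6    8. ]
star_mid 0.82 [300.4 242.9] [576.8 -37.6  68. ]
wheel_mid 0.74 [261.8 290.8] [ 593.8 -148.1   67. ]
wheel_mid 0.32 [250.7 298.7] [ 590.8 -169.3   67. ]
sandblock_mid 0.9 [339.9 305.1] [686.2 -65.4  16. ]
sandblock_mid 0.51 [276.8 210.7] [453.9  26.6  16. ]
side [ 333. -453.  566.] 50.254308122411594 [ 0.32772918  0.69128241 -0.6439893 ]
blue_end 0.62 [290.4 247.4] [492.  -18.6  84. ]
white_end 0.63 [350.4 311.3] [ 520.1 -163.1   84. ]
green_top 0.94 [319.4 275.4] [509.7 -87.   82. ]
bear_mid 0.68 [293.9 368. ] [ 431.9 -169.1    8. ]
bear_mid 0.63 [318.1 276.8] [533.3 -32.9   8. ]
star_mid 0.85 [344.5 244.8] [579.  -35.6  68. ]
wheel_mid 0.67 [387.7 292.4] [ 591.7 -147.1   67. ]
sandblock_mid 0.78 [402.  257.7] [681.  -62.3  16. ]
sandblock_mid 0.29 [387.9 353.2] [ 560.7 -209.2   16. ]
wrist [174. 501. 373.] 63.59684761854031 [ 0.23052977 -0.11311714 -0.96646807]
```

View pics/scene0.png

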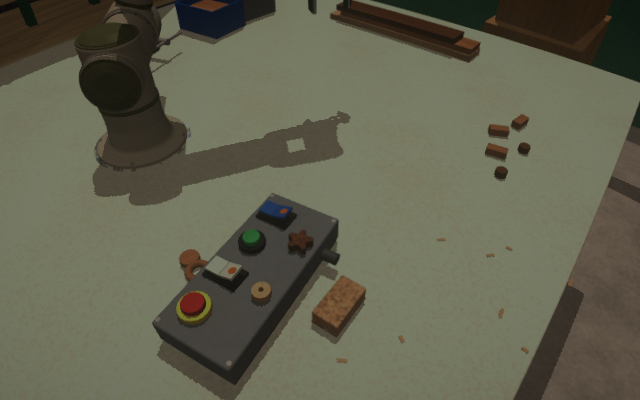

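View pics/side0.png

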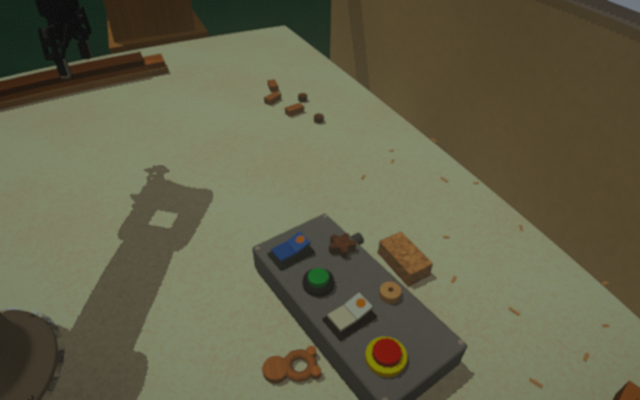

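View pics/wrist0.png

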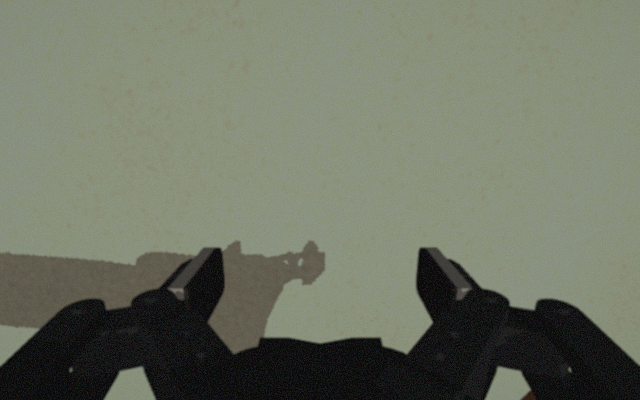

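The row, from left to right in y, is blue, green, white, red. In the scene picture the orange dots are near (284,211) and (232,271). Next I refine the positions with colour centroids and a fit of the box pose.

```bash
cat > fit.py <<'E'
from h import *
from scipy.optimize import least_squares
obs=[];C={}
off={"blue":112.5,"green":37.5,"white":-37.5,"red":-112.5}
def cent(hsv,seed,rad,lo,hi):
    m=np.zeros(hsv.shape[:2],bool); h,s,v=cv2.split(hsv.astype(int))
    m=(h>=lo)&(h<=hi)&(s>100)&(v>60)
    yy,xx=np.mgrid[:400,:640]; m&=(np.hypot(xx-seed[0],yy-seed[1])<rad)
    return np.array([xx[m].mean(),yy[m].mean()]),m.sum()
S={"scene":{"bd":(284,211),"wd":(233,270),"g":(251,238),"r":(193,304)},"side":{"bd":(300,240),"wd":(361,303),"g":(319,276),"r":(387,351)}}
for n in S:
    c=C[n]=capture(n); hsv=cv2.cvtColor(cv2.GaussianBlur(c["img"],(0,0),.7),cv2.COLOR_RGB2HSV)
    for k,z,lo,hi,rad in [("bd",84,5,18,9),("wd",84,5,18,9),("g",81,45,80,16),("r",81,0,6,20)]:
        if k=="r":
            h=hsv.copy(); h[...,0]=(h[...,0].astype(int)+5)%180; p,m=cent(h,S[n][k],rad,0,9)
        else: p,m=cent(hsv,S[n][k],rad,lo,hi)
        print(n,k,p.round(1),m,atz(C[n],p,z).round(1)); obs.append((n,k,p))
def pts(q):
    x,y,a=q; ex=np.array([np.cos(a),np.sin(a)]); ey=np.array([-ex[1],ex[0]])
    f=lambda u,v,z:np.r_[np.array([x,y])+u*ex+v*ey,z]
    return {"bd":f(-12,112.5,83.6),"wd":f(-12,-37.5,83.6),"g":f(-30,37.5,80.5),"r":f(-30,-112.5,80.5)}
def res(q):
    P=pts(q); return np.concatenate([proj(C[n],P[k])[0]-p for n,k,p in obs])
r=least_squares(res,[545,-120,.18]); print(r.x, r.fun.reshape(-1,2).round(1).tolist())
for k,v in pts(r.x).items(): print(k,v.round(1))
E
python3 fit.py
```

```text
scene bd [283.5 210.5] 20 [512.6  -9.9  84. ]
scene wd [231.7 270.1] 44 [ 539. -158.   84.]
scene g [250.7 235.9] 182 [508.5 -87.9  81. ]
scene r [192.2 302.8] 362 [ 536.3 -235.8   81. ]
side bd [300.  238.8] 39 [513.   -7.6  84. ]
side wd [360.4 302.5] 66 [ 539.5 -156.1   84. ]
side g [317.7 276. ] 296 [507.3 -86.3  81. ]
side r [386.6 352.2] 504 [ 533.1 -236.    81. ]
[ 5.44050914e+02 -1.18462229e+02  1.76395756e-01] [[0.0, 0.1], [0.2, -0.1], [0.2, -0.3], [-0.1, -1.2], [0.2, 1.2], [0.1, 1.1], [0.6, 0.3], [0.1, -1.1]]
bd [512.5  -9.8  83.6]
wd [ 538.8 -157.5   83.6]
g [507.9 -86.8  80.5]
r [ 534.3 -234.5   80.5]
```

Emit:
apply_moves(
  targets=[
    [0,0,0,-8],
    [0,0,0,-8],
    [0,0,0,-8],
    [0,0,0,-8],
    [0,0,0,-4.3],
    [0,0,0,0],
    [0,0,0,0],
    [0,0,0,0],
  ],
  grip=0,
  force=40,
)

```text
time_s: 2.35
eef_pos: [232.0, 470.9, 303.9]
ee_rot: [-0.0, -0.087, 0.996, -0.0]
force: [0.2, -0.3, -0.7]
grip_width: -0.005
```

```bash
cat > go.py <<'E'
from h import *
import sys
s=readout.sense(); R=rot(s["ee_rot"]); p=np.array(s["eef_pos"])
T={"b":(512.5,-9.8),"w":(538.8,-157.5),"g":(507.9,-86.8)}[sys.argv[1]]
print("t",s["time_s"],"tcp",p.round(1),"tip z",(p[2]-73).round(1),"grip",s["grip_width"],"F",np.round(s["force"],1))
print("axes",R.T.round(3).tolist(),"yaw y",np.degrees(np.arctan2(R[1,1],R[0,1])).round(1),"want 100.1")
tip=p+73*R[:,2]; print("tip",tip.round(1))
d=np.r_[np.array(T)-tip[:2],0]; print("tool shift cm",(R.T@d/10).round(2))
E
python3 go.py b
```

```text
t 2.35 tcp [232.  470.9 303.9] tip z 230.9 grip -0.0050639004794515744 F [ 0.2 -0.3 -0.7]
axes [[-0.985, -0.173, 0.0], [-0.173, 0.985, -0.0], [-0.0, -0.0, -1.0]] yaw y 100.0 want 100.1
tip [232.  470.9 230.9]
tool shift cm [-19.29 -52.21   0.  ]
```

Emit:
apply_moves(
  targets=[
    [-1.5,-4.0,0,0],
    [-1.5,-4.0,0,0],
    [-1.5,-4.0,0,0],
    [-1.5,-4.0,0,0],
    [-1.5,-4.0,0,0],
    [-1.5,-4.0,0,0],
    [-1.5,-4.0,0,0],
    [-1.5,-4.0,0,0],
  ],
)

```text
time_s: 3.15
eef_pos: [406.8, 175.2, 304.1]
ee_rot: [0.0, -0.087, 0.996, 0.0]
force: [1.6, 1.0, 0.3]
grip_width: -0.002
```

Emit:
apply_moves(
  targets=[
    [-1.5,-4.0,0,0],
    [-1.5,-4.0,0,0],
    [-1.5,-4.0,0,0],
    [-1.5,-4.0,0,0],
    [-1.29,-4.21,0,0],
    [0,0,3,0],
    [0,0,3,0],
    [0,0,0,0],
  ],
)

```text
time_s: 3.95
eef_pos: [512.1, -9.4, 240.7]
ee_rot: [-0.003, -0.087, 0.996, 0.001]
force: [-0.5, -0.3, 0.2]
grip_width: 0.001
```

```bash
python3 go.py b; python3 - <<'E'
from h import *
for n in ["wrist","side"]:
    c=capture(n); save(c,n+"1.png")
E
```

```text
t 3.95 tcp [512.1  -9.4 240.7] tip z 167.7 grip 0.0009458417191591362 F [-0.5 -0.3  0.2]
axes [[-0.985, -0.173, 0.006], [-0.173, 0.985, 0.003], [-0.007, 0.002, -1.0]] yaw y 100.0 want 100.1
tip [511.6  -9.3 167.7]
tool shift cm [-0.08 -0.07 -0.  ]
```

View pics/wrist1.png

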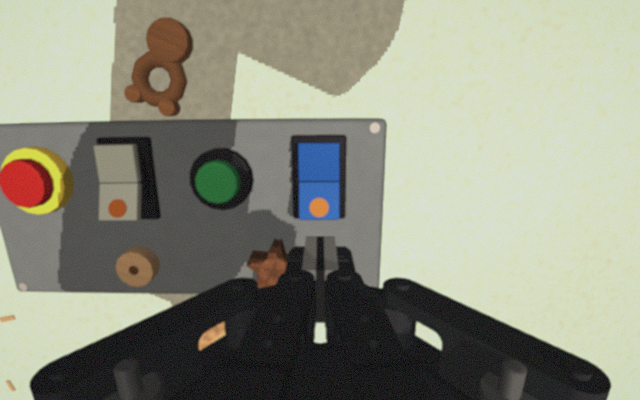

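View pics/side1.png

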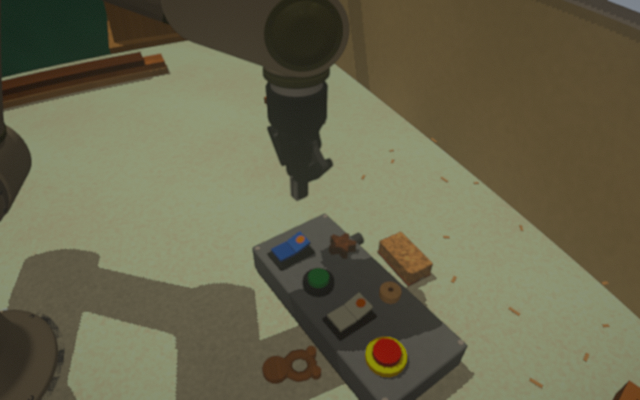

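The wrist picture shows the closed fingers in line with the blue dot (319,207), and star and wheel are well to the side. Going down.

```bash
python3 - <<'E'
from h import *
c=capture("wrist")
for p,z in [((319,207),84),((117.5,208),84),((217,181),82),((265,262),68),((137,267),67)]: print(atz(c,p,z).round(1))
E
```

```text
[515.4  -8.4  84. ]
[ 542.9 -158.3   84. ]
[509.5 -85.7  82. ]
[574.9 -43.6  68. ]
[ 600.  -151.3   67. ]
```

Emit:
apply_moves(
  targets=[
    [-0.05,-0.05,3,0],
    [0,0,3,0],
    [0,0,1.0,0],
    [0,0,0,0],
    [0,0,0,0],
  ],
)

```text
time_s: 4.6
eef_pos: [514.6, -9.9, 175.7]
ee_rot: [0.001, -0.088, 0.996, -0.0]
force: [-0.0, 0.2, 0.9]
grip_width: -0.003
```

```bash
python3 go.py b
```

```text
t 4.6 tcp [514.6  -9.9 175.7] tip z 102.7 grip -0.003002995646418097 F [-0.   0.2  0.9]
axes [[-0.985, -0.175, -0.003], [-0.175, 0.985, -0.001], [0.003, -0.001, -1.0]] yaw y 100.1 want 100.1
tip [514.8  -9.9 102.7]
tool shift cm [ 0.23  0.05 -0.  ]
```

Emit:
apply_moves(
  targets=[
    [0.1,0,0.8,0],
    [0,0,0.7,0],
    [0,0,0,0],
    [0,0,0,0],
  ],
)

```text
time_s: 5.0
eef_pos: [512.9, -10.0, 158.9]
ee_rot: [-0.0, -0.088, 0.996, 0.0]
force: [-0.2, -1.1, 0.0]
grip_width: 0.001
```

Emit:
apply_moves(
  targets=[
    [0,0,0.3,0],
    [0,0,0.2,0],
    [0,0,0.2,0],
    [0,0,0.1,0],
    [0,0,0,0],
    [0,0,0,0],
  ],
)

```text
time_s: 5.6
eef_pos: [512.7, -10.0, 150.8]
ee_rot: [-0.0, -0.088, 0.996, 0.0]
force: [0.3, -0.2, 1.0]
grip_width: 0.001
```

```bash
python3 go.py b; python3 - <<'E'
from h import *
for n in ["wrist","side"]:
    c=capture(n); save(c,n+"2.png")
a=cv2.imread("pics/wrist2.png");b=cv2.imread("pics/side2.png")
cv2.imwrite("pics/c2.png",cv2.resize(b[170:400,200:500],None,fx=2.5,fy=2.5,interpolation=cv2.INTER_CUBIC))
E
```

```text
t 5.6 tcp [512.7 -10.  150.8] tip z 77.8 grip 0.0009436093937950223 F [ 0.3 -0.2  1. ]
axes [[-0.985, -0.175, 0.001], [-0.175, 0.985, 0.0], [-0.001, -0.0, -1.0]] yaw y 100.1 want 100.1
tip [512.7 -10.   77.8]
tool shift cm [0.01 0.02 0.  ]
```

View pics/wrist2.png

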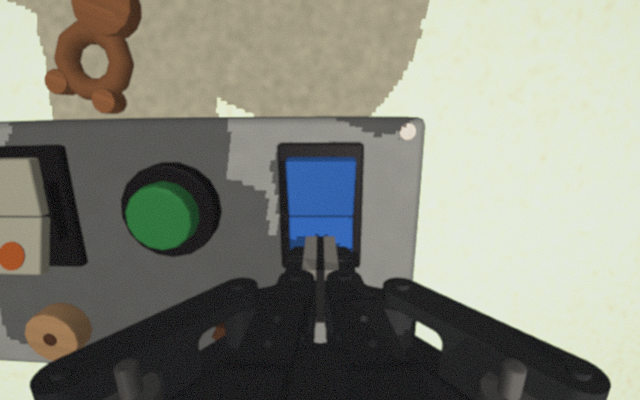

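View pics/c2.png

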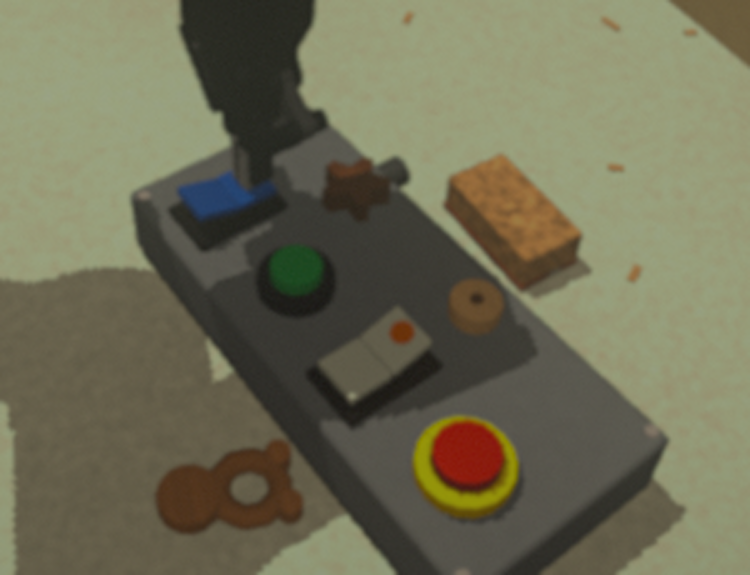

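The rocker seems to be tipping (the near wing is raised), but the contact force is low. I'll press further until I feel the stop.

Emit:
apply_moves(
  targets=[
    [0,0,0.1,0],
    [0,0,0,0],
    [0,0,0,0],
  ],
)

```text
time_s: 6.0
eef_pos: [512.7, -10.0, 150.5]
ee_rot: [-0.0, -0.088, 0.996, -0.0]
force: [-3.0, 0.1, 9.1]
grip_width: 0.002
```

Emit:
apply_moves(
  targets=[
    [0,0,0.1,0],
    [0,0,0,0],
    [0,0,0,0],
  ],
)

```text
time_s: 6.3
eef_pos: [512.7, -10.0, 150.4]
ee_rot: [-0.0, -0.088, 0.996, -0.0]
force: [-6.1, 0.8, 18.2]
grip_width: 0.003
```

```bash
python3 go.py b
```

```text
t 6.3 tcp [512.7 -10.  150.4] tip z 77.4 grip 0.0025041677992573537 F [-6.1  0.8 18.2]
axes [[-0.985, -0.175, 0.0], [-0.175, 0.985, -0.0], [-0.0, -0.0, -1.0]] yaw y 100.1 want 100.1
tip [512.7 -10.   77.4]
tool shift cm [ 0.02  0.03 -0.  ]
```

Hard stop reached at 18 N with the tip at 77.4 mm, as expected. Lifting and moving over to white.

Emit:
apply_moves(
  targets=[
    [0,0,-2,0],
    [0,0,-2.5,0],
    [0,-3,0,0],
    [0,-3,0,0],
    [0,-3,0,0],
    [0,-3,0,0],
    [0,-3,0,0],
    [0,0,0,0],
  ],
)

```text
time_s: 7.1
eef_pos: [539.0, -160.5, 193.4]
ee_rot: [-0.0, -0.086, 0.996, -0.0]
force: [-0.5, 1.2, 1.1]
grip_width: -0.003
```

```bash
python3 go.py w; python3 - <<'E'
from h import *
for n in ["wrist","side"]:
    c=capture(n); save(c,n+"3.png")
b=cv2.imread("pics/side3.png")
cv2.imwrite("pics/c3.png",cv2.resize(b[170:400,200:500],None,fx=2.5,fy=2.5,interpolation=cv2.INTER_CUBIC))
E
```

```text
t 7.1 tcp [ 539.  -160.5  193.4] tip z 120.4 grip -0.0026637628033267754 F [-0.5  1.2  1.1]
axes [[-0.985, -0.172, 0.001], [-0.172, 0.985, -0.0], [-0.001, -0.0, -1.0]] yaw y 99.9 want 100.1
tip [ 539.  -160.5  120.4]
tool shift cm [-0.04  0.3  -0.  ]
```

View pics/wrist3.png

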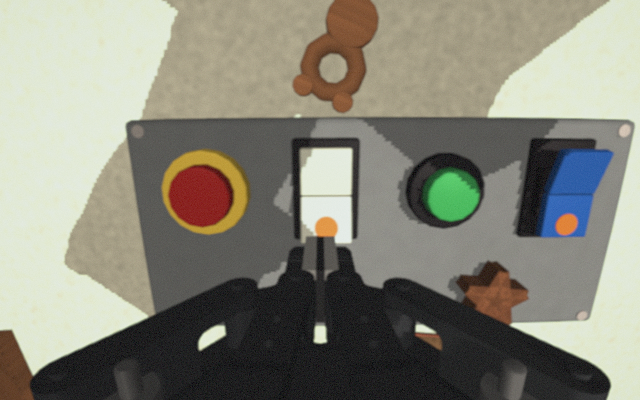

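View pics/c3.png

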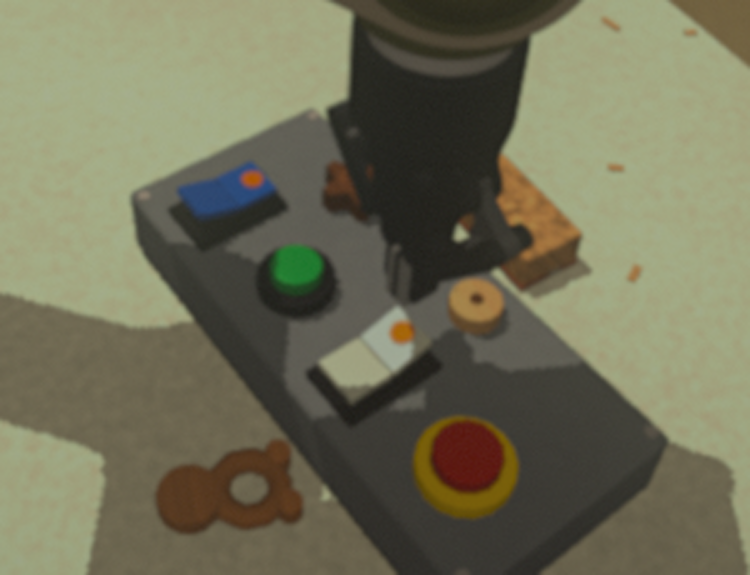

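```bash
python3 - <<'E'
from h import *
c=capture("side"); hsv=cv2.cvtColor(cv2.GaussianBlur(c["img"],(0,0),.7),cv2.COLOR_RGB2HSV).astype(int)
m=(hsv[...,0]>=5)&(hsv[...,0]<=18)&(hsv[...,1]>100)&(hsv[...,2]>60)
yy,xx=np.mgrid[:400,:640]; m&=np.hypot(xx-300,yy-241)<9
p=[xx[m].mean(),yy[m].mean()]
print("dot",p,"was 300.0,238.8; predicted off/on",proj(c,[[512.5,-9.8,83.6],[513.3,-9.7,78]]))
E
```

```text
dot [np.float64(300.6764705882353), np.float64(241.08823529411765)] was 300.0,238.8; predicted off/on [[300.25821321 240.00618442]
 [300.772907   242.28790428]]
```

Emit:
apply_moves(
  targets=[
    [0.1,0.3,0.8,0],
    [0,0,1.2,0],
    [0,0,1.2,0],
    [0,0,0,0],
    [0,0,0,0],
  ],
)

```text
time_s: 7.75
eef_pos: [537.5, -154.7, 161.5]
ee_rot: [-0.0, -0.088, 0.996, 0.0]
force: [1.1, -0.8, 1.1]
grip_width: 0.003
```

```bash
python3 go.py w
```

```text
t 7.75 tcp [ 537.5 -154.7  161.5] tip z 88.5 grip 0.002922236800208111 F [ 1.1 -0.8  1.1]
axes [[-0.985, -0.175, 0.001], [-0.175, 0.985, 0.001], [-0.001, 0.0, -1.0]] yaw y 100.1 want 100.1
tip [ 537.5 -154.7   88.5]
tool shift cm [-0.08 -0.3  -0.  ]
```

The blue dot dropped 2.3 px, exactly as predicted for fully on. Now correcting the y lag and pressing white.

Emit:
apply_moves(
  targets=[
    [0,-0.3,0.3,0],
    [0,0,0.2,0],
    [0,0,0.2,0],
    [0,0,0.2,0],
    [0,0,0.2,0],
    [0,0,0,0],
    [0,0,0,0],
  ],
)

```text
time_s: 8.45
eef_pos: [537.9, -157.8, 150.7]
ee_rot: [-0.0, -0.088, 0.996, 0.0]
force: [1.4, -0.3, 0.5]
grip_width: 0.002
```

Emit:
apply_moves(
  targets=[
    [0,0,0.1,0],
    [0,0,0,0],
    [0,0,0,0],
  ],
)

```text
time_s: 8.75
eef_pos: [538.0, -157.8, 150.6]
ee_rot: [-0.0, -0.088, 0.996, -0.0]
force: [-2.0, 0.5, 9.3]
grip_width: 0.003
```

```bash
python3 go.py w
```

```text
t 8.75 tcp [ 538.  -157.8  150.6] tip z 77.6 grip 0.0026927370812461276 F [-2.   0.5  9.3]
axes [[-0.985, -0.175, 0.0], [-0.175, 0.985, -0.0], [-0.0, -0.0, -1.0]] yaw y 100.1 want 100.1
tip [ 538.  -157.8   77.6]
tool shift cm [-0.09  0.01 -0.  ]
```

Emit:
apply_moves(
  targets=[
    [0,0,0.1,0],
    [0,0,0,0],
    [0,0,-2.5,0],
    [0,0,-2,0],
    [0.6,2.5,0,0],
    [0.6,2.5,0,0],
    [0.5,2.5,0,0],
    [0,0,0,0],
  ],
)

```text
time_s: 9.55
eef_pos: [507.0, -84.6, 193.5]
ee_rot: [-0.001, -0.089, 0.996, 0.001]
force: [0.8, -0.5, 0.1]
grip_width: -0.002
```

```bash
python3 - <<'E'
from h import *
for n in ["wrist","side"]:
    c=capture(n); save(c,n+"4.png")
hsv=cv2.cvtColor(cv2.GaussianBlur(c["img"],(0,0),.7),cv2.COLOR_RGB2HSV).astype(int)
M=(hsv[...,0]>=5)&(hsv[...,0]<=18)&(hsv[...,1]>100)&(hsv[...,2]>60)
yy,xx=np.mgrid[:400,:640]
for s in [(300,241),(361,304)]:
    m=M&(np.hypot(xx-s[0],yy-s[1])<9); print(xx[m].mean(),yy[m].mean(),m.sum())
print("white was 360.4,302.5",proj(c,[[538.8,-157.5,83.6],[539.6,-157.4,78]]))
E
python3 go.py g
```

```text
300.57575757575756 241.06060606060606 33
360.6842105263158 304.60526315789474 76
white was 360.4,302.5 [[360.40894875 303.57437187]
 [360.58300486 305.7455196 ]]
t 9.65 tcp [508.1 -86.8 193.8] tip z 120.8 grip 0.0013104939452727828 F [ 0.1 -0.1  0.6]
axes [[-0.984, -0.176, 0.001], [-0.176, 0.984, 0.0], [-0.001, 0.0, -1.0]] yaw y 100.1 want 100.1
tip [508.1 -86.8 120.8]
tool shift cm [0.02 0.   0.  ]
```

View pics/wrist4.png

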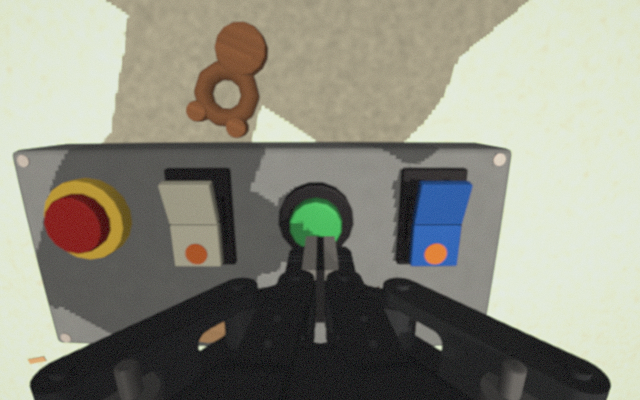

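View pics/side4.png

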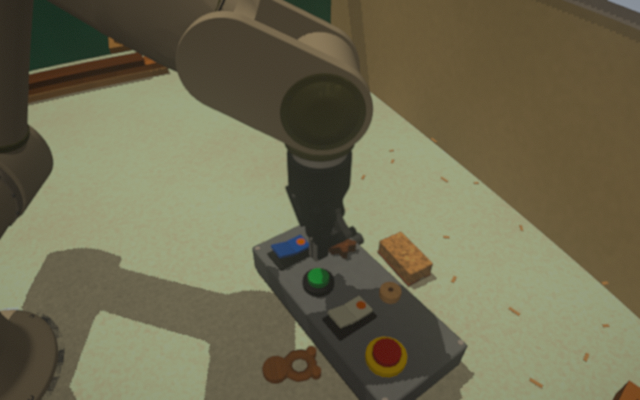

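Both dots moved by the amounts predicted for fully on, and the fingers are over green (316,220). Pressing green.

Emit:
apply_moves(
  targets=[
    [0,0,1.5,0],
    [0,0,1.5,0],
    [0,0,0.7,0],
    [0,0,0.3,0],
    [0,0,0.2,0],
    [0,0,0.2,0],
    [0,0,0,0],
    [0,0,0,0],
  ],
)

```text
time_s: 10.45
eef_pos: [508.4, -87.2, 150.4]
ee_rot: [0.0, -0.088, 0.996, -0.0]
force: [-2.9, -1.8, 3.5]
grip_width: 0.003
```

Emit:
apply_moves(
  targets=[
    [0,0,0.1,0],
    [0,0,0.1,0],
    [0,0,0,0],
    [0,0,0,0],
  ],
)

```text
time_s: 10.85
eef_pos: [508.5, -87.2, 148.6]
ee_rot: [0.0, -0.088, 0.996, -0.0]
force: [-3.6, -3.1, 8.7]
grip_width: 0.0
```

```bash
python3 go.py g
```

```text
t 10.85 tcp [508.5 -87.2 148.6] tip z 75.6 grip 0.0002746436725604626 F [-3.6 -3.1  8.7]
axes [[-0.985, -0.175, -0.001], [-0.175, 0.985, -0.001], [0.001, -0.001, -1.0]] yaw y 100.1 want 100.1
tip [508.5 -87.2  75.6]
tool shift cm [ 0.06  0.05 -0.  ]
```

Emit:
apply_moves(
  targets=[
    [0,0,0.1,0],
    [0,0,0,0],
    [0,0,0,0],
    [0,0,0,0],
    [0,0,0,0],
    [0,0,0,0],
  ],
)

```text
time_s: 11.45
eef_pos: [508.6, -87.2, 148.4]
ee_rot: [0.001, -0.088, 0.996, -0.001]
force: [-6.8, -1.8, 18.0]
grip_width: 0.002
```

```bash
python3 go.py g;  python3 - <<'E'
from h import *
Z={"bear_mid":8,"star_mid":68,"wheel_mid":67,"sandblock_mid":16}
for n in ["scene","side"]:
    c=capture(n); save(c,n+"5.png")
    for k,z in Z.items():
        for r in nets.boxes_of(n,k)[:1]:
            p=np.array(r["location"])*[640,400]; print(n,k,round(r["score"],2),atz(c,p,z).round(1))
    hsv=cv2.cvtColor(cv2.GaussianBlur(c["img"],(0,0),.7),cv2.COLOR_RGB2HSV).astype(int)
    M=(hsv[...,0]>=5)&(hsv[...,0]<=18)&(hsv[...,1]>100)&(hsv[...,2]>60)
    yy,xx=np.mgrid[:400,:640]
    for s in {"side":[(300,241),(361,304)],"scene":[(284,212),(233,271)]}[n]:
        m=M&(np.hypot(xx-s[0],yy-s[1])<9); print("dot",xx[m].mean(),yy[m].mean(),m.sum())
b=cv2.imread("pics/side5.png")
cv2.imwrite("pics/c5.png",cv2.resize(b[170:400,200:500],None,fx=2.5,fy=2.5,interpolation=cv2.INTER_CUBIC))
E
```

```text
t 11.45 tcp [508.6 -87.2 148.4] tip z 75.4 grip 0.0020255294785552834 F [-6.8 -1.8 18. ]
axes [[-0.985, -0.175, -0.001], [-0.175, 0.985, -0.001], [0.001, -0.001, -1.0]] yaw y 100.1 want 100.1
tip [508.7 -87.3  75.4]
tool shift cm [ 0.07  0.06 -0.  ]
scene bear_mid 0.7 [ 420.8 -170.6    8. ]
scene star_mid 0.56 [574.4 -43.2  68. ]
scene sandblock_mid 0.83 [685.1 -67.   16. ]
dot 283.82758620689657 212.89655172413794 29
dot 232.70491803278688 272.5245901639344 61
side bear_mid 0.85 [ 424.8 -172.3    8. ]
side star_mid 0.58 [498.3 -91.4  68. ]
side wheel_mid 0.86 [ 588.1 -147.2   67. ]
side sandblock_mid 0.95 [685.1 -59.3  16. ]
dot 298.4 241.2 5
dot 360.6842105263158 304.60526315789474 76
```

View pics/c5.png

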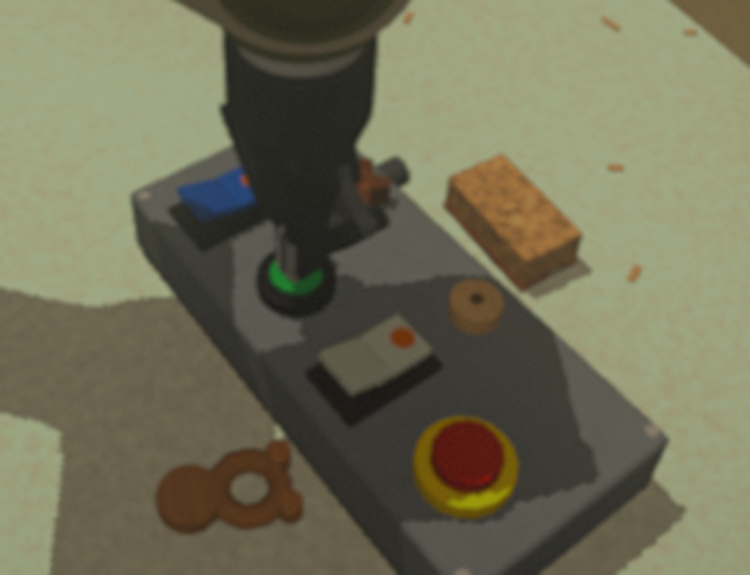

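View pics/scene5.png

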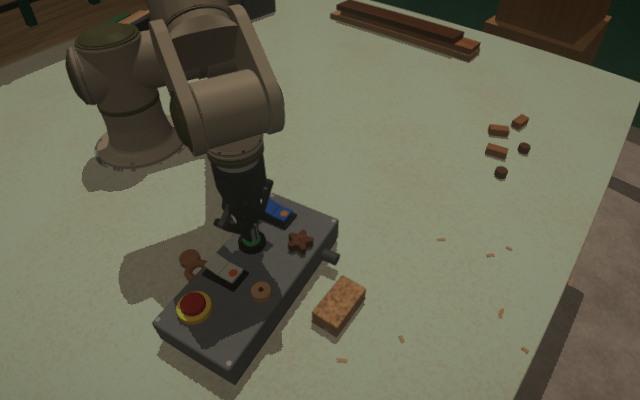

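Green is down on its stop (18 N, tip at 75.4 mm). Both rockers are on, and the star (300,241), wheel (261,291) and block (340,305) sit where they did in the first picture. Handing in.

```bash
python3 -c "
from rig import ctrl,readout
print(ctrl.finish_job()); s=readout.sense(); print(s['time_s'],s['force'],s['eef_pos'])"
```

```text
the job is handed in; nothing more can be done
None
the job is handed in; nothing more can be done
```

I pressed the blue rocker on, then the white one, then pushed the green button down and handed the job in at about 11.6 s, still holding it. I used the closed fingertips throughout; no verdict was reported.

**Rockers:** each was pressed until it hit its stop; blue read 18 N, and white read 9 N before a final 1 mm more. Both dots then moved by the 2.1–2.3 pixels expected for fully on. In the last pictures the white dot, and the blue dot in the scene camera, were still in their on positions. The arm hid most of the blue dot in the side camera, so that reading doesn't count.

**Green button:** it was held with about 18 N with the fingertips at 75.4 mm. That is the fully-down height of 76 mm, within the calibration error.

**Red button and loose parts:** the red button was never approached. In the pictures the bear, star, wheel and sanding block had not visibly moved.

**Checks that disagreed:**
- The network's star position in the last side picture was wrong, because the arm was partly in front of it. It also missed the wheel in the last scene picture. By eye, both were in place in the scene picture.
- The network positions of the loose parts varied by up to about 7 mm between pictures, so on their own they are a weak check of the 10 mm limit.

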